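# Scoop moulded balls into the inspection tray

### The arm

A 7-joint arm with a two-finger parallel gripper is mounted at the origin on the work surface. World frame = base frame: x ahead of the robot, y to its left, z up, the work surface at z = 0. Lengths are in mm, angles in rad, forces in N, time in s.
With the tool pointing down it reaches from about 425 to 950 mm from the base axis. Payload 4.7 kg.
Tool frame: the origin (TCP) lies at the very end of the fingers, on their centre line; the grasp point (between the pads) lies 19 mm behind it; z points along the fingers, y is the line along which they close (so a half turn about z gives the same grasp; the last joint's range is limited). The gripper opens to 87 mm and grips with 3 to 60 N. Pads are 19 mm wide; open, the fingers measure 117 mm over their backs; the gripper's body (75 mm by 190 mm) begins 51 mm behind the grasp point.
Start: joints at [1.273, 0.469, -0.049, 1.532, 0.024, 1.141, -0.082], TCP at [179.312, -650.769, 187.773] pointing down, gripper open.
Joint ranges: [-2.59, 2.59], [-0.33, 1.99], [-1.39, 1.29], [0.1, 2.45], [-1.04, 4.18], [0.21, 1.99], [-2.66, 2.66]. Speed limits (rad/s): [2.57, 2.57, 3.14, 3.14, 3.14, 3.14, 3.14].

### API

Orientations are given as [roll, pitch, yaw] about the fixed x, y, z axes, in that order (R = Rz(yaw) Ry(pitch) Rx(roll)).
In Python, from station import manip, eyes, order gives the robot as it stands.
- The arm moves only by the shell command python3 -m pendant 'ROWS' [FORCE]. ROWS is a JSON object of lists of equal length, an entry for each row: "slide": the shift along the tool's x, y, z scaled (see below), a list of three; "twist": the turn, a rotation vector about the tool's x, y, z scaled (see below), a list of three; "claw": the closure in counts, from 0 (fully open) to 255 (shut). In form: {"slide": [[dx, dy, dz], ...], "twist": [[ax, ay, az], ...], "claw": [claw, ...]}. A call has 1 to 20 rows; each row is the pose to reach, as a shift and turn from the pose commanded when the call began, along the tool's axes at that moment; what a row does not reach only later rows make up. The controller multiplies each number of a shift by 0.3 m and each number of a turn by 60 degrees. A row lasts 1/12 s, in which the tool goes at most 41.7 mm and 7.16 degrees, less where a joint would pass 70% of its speed; a pose out of reach is approached as far as the arm can. A call with a number of a shift or a turn outside -1 to 1 is refused whole. A call with a gripper value outside its range is refused whole. The fingers move at their own pace and stop on an object; FORCE is the grip in N (left out, the last holds). Time passes only in rows, so rows that repeat a pose let the fingers close. It gives the time, the measured TCP pose, the force, the opening and the grip force at its end, in the units of the state.
- manip.observe(): the state, without advancing time (a new reading comes with each control period).
- eyes.snapshot(name): name is "scene" or "top"; returns a dict with "color" (384x512x3 uint8, red, green, blue), "z_map" (384x512 float32, mm along the optical axis (not along the pixel's ray), 0 where there is no reading), "vfov" (degrees; the focal length in pixels is half the picture's height over the tangent of half this angle, whatever the lens; pixels are square), "cx", "cy" (the principal point, pixels), "eye" and "attitude" of the camera in the world. Camera axes: x right, y down, z forward; pixel columns grow to the right and rows downward; lengths in mm; the calibration is good to about 2 mm. A picture is of the moment at which its call begins.
- order.close_job(): hands the job in; it is judged then, once.
The state is a dict: "time_s": time; "joints": joint angles; "dq": joint speeds; "effort": joint torques, N m; "eef_pos": TCP position; "tool_rot": TCP orientation; "contact_force": force on the tool from outside, world axes, zero at the start; "moment": the same for the moment, N m; "finger_gap": finger opening in mm; "finger_force": force on a finger pad.
Only numpy, scipy, OpenCV 4.12 (cv2) and the standard library are available. Lean on these libraries where they do the work, as an engineer would, in place of code of your own. Each camera call takes 0.05 s, during which the arm holds its last target. There are 200 camera calls.

### The job

Using the scoop with the red handle, scoop up at least two of the orange balls from their blue bin in one go and tip them into the white inspection tray, without touching the balls with the fingers. Every orange ball must finish in the white tray or in its own bin. Then stand the scoop upright on its green mat again and let go.

Things in the scene. Friction and masses are not known exactly. Their poses are not given: they have to be found in the camera images.
- bin: the blue bin with the orange balls: open box 270 (x) by 130 (y) by 55 mm high, walls and floor 5 mm thick, fixed. Origin: centre of its underside; x along its length, away from the robot. The balls start in its far (+x) half; along the far wall the floor slopes up at 45 degrees, from x = 110 to 130 mm, so that they roll back into a scoop whose lip is run up it while tipping back. An identical second bin holds grey balls.
- tray: the white inspection tray, empty at the start: an open box 160 by 160 by 40 mm high, walls and floor 5 mm thick, fixed to the table. Origin: centre of its underside, z up. A second tray of the same size is grey and has black discs in it.
- mat: the green mat on which the scoop stands at the start, 190 (x) by 160 (y) by 4 mm thick, fixed to the table. Origin: centre of its underside, z up.
- scoop: the scoop: an open aluminium pan with an upright red handle, about 0.16 kg, standing on its flat underside. Origin: on the underside straight below the handle's axis; x points to the open mouth, z up. Floor 2 mm thick, 86 mm wide, from x = -15 mm to the straight lip at x = 90. Back wall 42 mm high at x = 13 to 16; side walls 40 mm high to x = 46, 22 mm high to x = 68, none from there to the lip.
- scoop_pan (a point): middle of the scoop's pan, where scooped balls lie: 50 mm along x from the scoop's origin and 15 mm above it; axes as the scoop's
- scoop_grip (a point): the point to hold on the scoop's handle, on its axis 105 mm above the scoop's origin. The handle is a flat-sided upright bar 32 mm (scoop's x) by 22 mm (scoop's y), from 60 to 145 mm above the origin: take it across y, from above; axes as the scoop's
- ball0: one of the four identical orange moulded balls, 26 mm across, 13 g, free to roll on the bin's floor; origin at its centre, axes turn as it rolls
- ball1: one of the four identical orange moulded balls, 26 mm across, 13 g, free to roll on the bin's floor; origin at its centre, axes turn as it rolls
- ball2: one of the four identical orange moulded balls, 26 mm across, 13 g, free to roll on the bin's floor; origin at its centre, axes turn as it rolls
- ball3: one of the four identical orange moulded balls, 26 mm across, 13 g, free to roll on the bin's floor; origin at its centre, axes turn as it rolls

How it is judged:
By the outcome, as a careful person would: the job done as asked, in the order asked, and still so for the second after the job is handed in, with the robot touching nothing.
It also fails if it takes over 64 s, if anything falls off the work surface, if the arm or the gripper's body presses on something with over 40 N, if the wrist force passes 120 N, or if a joint passes its speed limit or range.

## Working session

There is one attempt and no reset: what is moved stays moved. The work goes in short steps, Python scripts to look and compute and a shell command to move; the robot and the scene stay as the last step left them, time stands still between calls to the robot, and variables do not carry over. Pictures are saved under pics/ and viewed, at most 14 in all, crops included, and the job is handed in when it is done.

```bash
ls; mkdir -p pics; python3 - <<'E'
from station import manip, eyes
import cv2,numpy as np
s=manip.observe();print(s)
for n in("scene","top"):
    d=eyes.snapshot(n);cv2.imwrite(f"pics/{n}0.png",d["color"][:,:,::-1]);np.savez(f"pics/{n}0.npz",**d)
    print(n,{k:v for k,v in d.items() if k not in("color","z_map")})
E
```

```text
pics
{'time_s': 0.0, 'joints': array([ 1.27310413,  0.46946891, -0.0486113 ,  1.53366673,  0.02408746,
        1.14101079, -0.0822978 ]), 'dq': array([-0.00056887,  0.00044602, -0.00107281, -0.00056069,  0.00053658,
        0.00024535,  0.00155223]), 'effort': array([-2.64171200e-05, -5.07973337e+01, -8.04776000e-02, -2.36152124e+01,
       -6.12101331e-02,  3.80364899e-02,  1.72650302e-04]), 'eef_pos': array([ 179.10334279, -650.11837629,  186.69255462]), 'tool_rot': array([-3.13962470e+00,  5.31584021e-05,  2.68834831e-01]), 'contact_force': array([ 0.17357518, -0.66301406,  0.24861589]), 'moment': array([ 0.03501453,  0.00246334, -0.02697768]), 'finger_force': 0.0, 'finger_gap': 87.13770456494007}
scene {'vfov': 53.65693476124011, 'cx': 257.03918909261284, 'cy': 193.79939548647985, 'eye': array([1054.9046896 ,  252.25297351,  746.61672936]), 'attitude': array([-2.45942073, -0.01003311,  2.0281284 ])}
top {'vfov': 50.15476848511753, 'cx': 258.1173453705711, 'cy': 193.3920123497384, 'eye': array([ 426.15462243,   37.58562406, 1123.02454496]), 'attitude': array([-3.00414398, -0.0242173 , -1.59466152])}
```

View pics/top0.png

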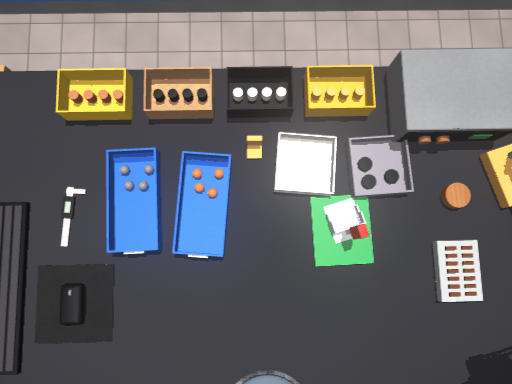

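View pics/scene0.png

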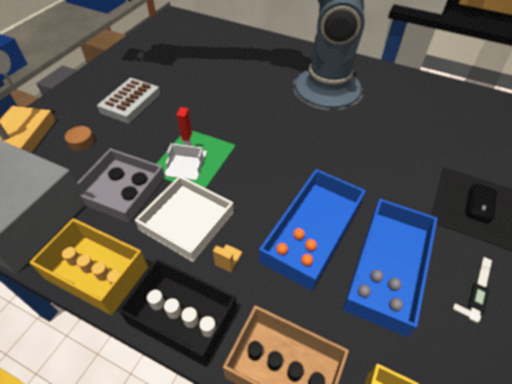

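The top view shows the orange-ball bin at about (203,204), the balls at (197,174), (219,174), (199,188) and (212,193), and the white tray at (306,164). The mat is at (342,230) and the scoop's red handle at (360,231), with its mouth pointing up-left. The scene view agrees.

```bash
cat > h.py <<'E'
import numpy as np,cv2
from scipy.spatial.transform import Rotation as R
def load(n):
    return dict(np.load(n))
def cloud(d):
    H,W=d["z_map"].shape;f=H/2/np.tan(np.radians(float(d["vfov"]))/2)
    v,u=np.mgrid[:H,:W];z=d["z_map"]
    p=np.stack([(u-d["cx"])*z/f,(v-d["cy"])*z/f,z],-1)
    P=p@R.from_euler("xyz",d["attitude"]).as_matrix().T+d["eye"]
    P[z==0]=np.nan
    return P
def hsv(d): return cv2.cvtColor(d["color"],cv2.COLOR_RGB2HSV)
def rect(pts):
    (c,s,a)=cv2.minAreaRect(pts[:,:2].astype(np.float32)); return np.round(c,1),np.round(s,1),round(a,2)
def blobs(d,lo,hi,minpx=15):
    m=cv2.inRange(hsv(d),lo,hi)
    n,l,st,c=cv2.connectedComponentsWithStats(m)
    return [(l==i,c[i]) for i in range(1,n) if st[i,4]>=minpx]
E
python3 - <<'E'
from h import *
for n in("top","scene"):
    d=load(f"pics/{n}0.npz");P=cloud(d);z=P[...,2]
    print(n,"table z",np.nanmedian(z[(abs(z)<15)]))
    for nm,lo,hi,mp in(("blue",(105,150,80),(125,255,255),300),("green",(50,100,60),(75,255,255),300),("orange",(4,150,120),(14,255,255),20),("red",(0,180,100),(3,255,255),40),("red",(174,180,100),(179,255,255),40)):
        for m,c in blobs(d,lo,hi,mp):
            q=P[m];q=q[~np.isnan(q[:,0])]
            if len(q)<10 or q[:,0].min()<100 : continue
            zz=q[:,2]; top=q[zz>np.percentile(zz,97)-6]
            print(nm,c.round(),m.sum(),"rect",rect(q),"top",rect(top),"z",np.percentile(zz,[2,50,98]).round(1),"med",np.median(q,0).round(1))
    # white tray + scoop: by hsv low-sat bright
    for m,c in blobs(d,(0,0,120),(179,60,255),200):
        q=P[m];q=q[~np.isnan(q[:,0])]
        if len(q)<10: continue
        zz=q[:,2];print("white",c.round(),m.sum(),rect(q),np.percentile(zz,[2,50,98]).round(1))
E
```

```text
top table z -0.03367812659348601
blue [133. 201.] 5308 rect (array([573.5, 348.9]), array([285.9, 153. ]), 1.79) top (array([566.4, 338.1]), array([270.5, 131. ]), 1.75) z [-1.1  5.3 55.5] med [560.  348.1   5.3]
blue [202. 205.] 4854 rect (array([558.7, 160.8]), array([142.8, 284.8]), 84.69) top (array([552.2, 155.4]), array([130.8, 269.9]), 84.69) z [-0.7  4.9 55.8] med [544.5 161.2   4.9]
green [339. 236.] 2580 rect (array([ 476.1, -219.4]), array([189.8, 162.1]), 1.73) top (array([ 475.7, -219. ]), array([189.4, 161.1]), 1.59) z [-1.3  3.4  7.8] med [ 440.1 -196.8    3.4]
orange [197. 173.] 42 rect (array([638.2, 173.2]), array([19.4, 19.6]), 0.19) top (array([636.7, 171.4]), array([18.9, 18.4]), 58.28) z [20.7 25.3 30.1] med [635.6 171.5  25.3]
orange [219. 173.] 42 rect (array([637. , 113.6]), array([19.3, 20.3]), 88.0) top (array([636.7, 112.1]), array([16.3, 20. ]), 88.78) z [21.5 25.9 29.9] med [633.9 112.2  25.9]
orange [199. 187.] 40 rect (array([598.2, 166.5]), array([18.9, 19.2]), 45.97) top (array([598.5, 167. ]), array([17.8, 18.9]), 43.02) z [23.2 26.2 31.3] med [597.
[... 3667 characters left out ...]
.4]), array([353.6, 226.7]), 16.43) [ 3.3  8.4 44.1]
white [117. 186.] 1508 (array([ 648.4, -321.2]), array([160.4, 154. ]), 3.45) [ 4.9  7.8 43.7]
white [484. 272.] 289 (array([485.9, 531.2]), array([21.5, 86. ]), 83.39) [ 0.8  7.5 11.3]
white [ 69. 350.] 9756 (array([ 983.7, -479.9]), array([ 267.5, 1108.5]), 0.3) [-753.7 -747.2 -739.9]
white [171. 306.] 213 (array([855. , -28.4]), array([46.9, 30.7]), 51.8) [ 4.5 41.4 44.4]
white [468. 312.] 268 (array([595.3, 507.8]), array([52.3, 27.2]), 88.44) [0.9 7.4 9.9]
white [189. 315.] 218 (array([853.7,  13.6]), array([43.8, 31.1]), 61.45) [ 5.  41.5 44.1]
white [207. 324.] 229 (array([854.8,  53.2]), array([42.4, 30. ]), 45.43) [ 5.5 41.3 44.1]
```

```bash
python3 - <<'E'
from h import *
d=load("pics/top0.npz");P=cloud(d);h=hsv(d);z=P[...,2]
x,y=P[...,0],P[...,1]
reg=(abs(x-490)<110)&(abs(y+220)<110)
print("hi z",np.nanpercentile(z[reg],[99,99.9]))
q=P[reg&(z>130)];print("handle top",len(q),rect(q),q.mean(0).round(1))
w=reg&(z>36)&(z<52)&(h[...,1]<70);q=P[w];print("walls top",len(q),rect(q),q.mean(0).round(1))
w=reg&(z>4.5)&(z<55)&(h[...,1]<70)&(h[...,2]>100)
q=P[w];print("scoop",len(q),rect(q))
# project to candidate frames: extents vs yaw
for a in np.radians(np.arange(8,26,2)):
    u=q[:,0]*np.cos(a)+q[:,1]*np.sin(a);v=-q[:,0]*np.sin(a)+q[:,1]*np.cos(a)
    print(round(np.degrees(a)),np.percentile(u,[1,99]).round(1),np.percentile(v,[1,99]).round(1),np.ptp(np.percentile(v,[1,99])).round(1))
reg=(abs(x-665)<110)&(abs(y+128)<100)&(z>33)&(z<46);q=P[reg];print("tray",rect(q),len(q))
c=np.array([552,156.7]);a=np.radians(-5.3)
for b in [(637.5,172.5),(637.5,113.8),(599.3,167.5),(584.4,133)]:
    e=np.array(b)-c;print((e@[np.cos(a),np.sin(a)]).round(1),(e@[-np.sin(a),np.cos(a)]).round(1))
e=cv2.resize(d["color"][185:275,300:385,::-1],None,fx=6,fy=6,interpolation=2);cv2.imwrite("pics/c1.png",e)
d=load("pics/scene0.npz");P=cloud(d);h=hsv(d);z=P[...,2];x,y=P[...,0],P[...,1]
reg=(abs(x-480)<60)&(abs(y+230)<60)
q=P[reg&(z>144)];print("scene handle top",len(q),rect(q),q.mean(0))
E
```

```text
hi z [148.1841073  150.63733684]
handle top 144 (array([ 465.6, -237.6]), array([31.6, 22. ]), 17.7) [ 465.2 -235.8  146.5]
walls top 228 (array([ 563. , -227.9]), array([171.1, 169.8]), 36.48) [ 548.4 -224.3   40.9]
scoop 1188 (array([ 519.8, -219.9]), array([219.9, 160.3]), 89.95)
8 [413.5 570.3] [-401.2 -196.2] 205.0
10 [403.2 562.2] [-419.8 -215.5] 204.4
12 [392.4 553.5] [-437.4 -234.5] 202.9
14 [381.5 544.4] [-455.  -253.3] 201.7
16 [370.5 534.6] [-471.7 -271.8] 199.9
18 [358.6 524.4] [-487.4 -290. ] 197.3
20 [346.2 513.2] [-502.9 -307.9] 194.9
22 [333.3 501.4] [-517.8 -325.5] 192.3
24 [320.  488.9] [-532.3 -342.6] 189.7
tray (array([ 657.8, -124.2]), array([160.3, 161.7]), 84.44) 467
83.7 23.6
89.1 -34.8
46.1 15.1
34.5 -20.6
scene handle top 97 (array([ 466.2, -233.7]), array([33.4, 21. ]), 14.64) [ 468.09093282 -232.60173319  150.06142556]
```

View pics/c1.png

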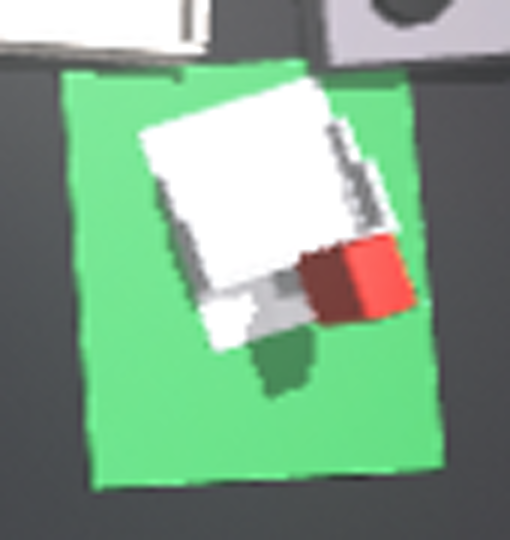

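```bash
cat >> h.py <<'E'
import json
TIP=86.0  # scoop origin to TCP along scoop z (105-19)
def sc2tcp(o,yaw,pitch,tip=TIP):
    "scoop origin (mm), yaw, pitch deg (+ = lip down) -> TCP pos, Rot"
    S=R.from_euler("xyz",[0,pitch,yaw],degrees=True)
    return np.array(o,float)+S.apply([0,0,tip]), S*R.from_euler("x",np.pi)
def setcmd(p,r): json.dump([list(map(float,p)),r.as_quat().tolist()],open("cmd.json","w"))
def getcmd():
    p,q=json.load(open("cmd.json"));return np.array(p),R.from_quat(q)
def row(pose):
    p0,r0=getcmd();p,r=pose
    return (r0.inv().apply(p-p0)/300).round(3).tolist(),((r0.inv()*r).as_rotvec()/np.radians(60)).round(3).tolist()
def applyrow(s,t):
    p0,r0=getcmd();setcmd(p0+r0.apply(np.array(s)*300),r0*R.from_rotvec(np.array(t)*np.radians(60)))
E
python3 - <<'E'
from h import *
setcmd([179.312,-650.769,187.773],R.from_euler("xyz",[np.pi,0,.2688]))
p,r=sc2tcp([466,-235,4],16.5,0)
print(p,row((p+[0,0,100],r)),row((p,r)))
E
```

```text
[ 466. -235.   90.] ([1.289, -1.082, -0.007], [-0.0, 0.0, -0.018]) ([1.289, -1.082, 0.326], [-0.0, 0.0, -0.018])
```

```bash
python3 -m pendant '{"slide":[[0.08,-0.07,0],[0.18,-0.15,0],[0.28,-0.23,0],[0.38,-0.31,0],[0.47,-0.39,0],[0.55,-0.46,0],[0.61,-0.51,0],[0.65,-0.54,0],[0.65,-0.54,0]],"twist":[[0,0,0],[0,0,0],[0,0,0],[0,0,0],[0,0,0],[0,0,0],[0,0,0],[0,0,-0.018],[0,0,-0.018]],"claw":[0,0,0,0,0,0,0,0,0]}' 30
python3 -m pendant '{"slide":[[0.08,-0.07,0],[0.18,-0.15,0],[0.28,-0.23,0],[0.38,-0.32,0],[0.47,-0.39,0],[0.54,-0.45,0],[0.61,-0.51,0],[0.639,-0.542,0],[0.639,-0.542,0],[0.639,-0.542,0]],"twist":[[0,0,0],[0,0,0],[0,0,0],[0,0,0],[0,0,0],[0,0,0],[0,0,0],[0,0,0],[0,0,0],[0,0,0]],"claw":[0,0,0,0,0,0,0,0,0,0]}' 30
python3 - <<'E'
from h import *
applyrow([.65,-.54,0],[0,0,-.018]);applyrow([.639,-.542,0],[0,0,0]);p,r=getcmd();print(p,r.as_euler("xyz"))
print(row(sc2tcp([466,-235,4],16.5,0)))
from station import eyes
d=eyes.snapshot("scene");cv2.imwrite("pics/s2.png",d["color"][60:220,100:300,::-1].repeat(3,0).repeat(3,1))
E
```

```text
time_s: 0.85
eef_pos: [326.9, -439.7, 187.7]
tool_rot: [-3.141, -0.001, 0.295]
contact_force: [-0.3, -0.2, -0.6]
finger_gap: 87.3
finger_force: 0.0
time_s: 1.68
eef_pos: [461.6, -234.1, 187.5]
tool_rot: [3.141, 0.001, 0.287]
contact_force: [-0.7, -0.3, 1.4]
finger_gap: 87.0
finger_force: 0.0
[ 461.98070785 -232.49486986  187.773     ] [3.14159265 0.         0.28764956]
([0.01, 0.012, 0.326], [-0.0, 0.0, -0.0])
```

View pics/s2.png

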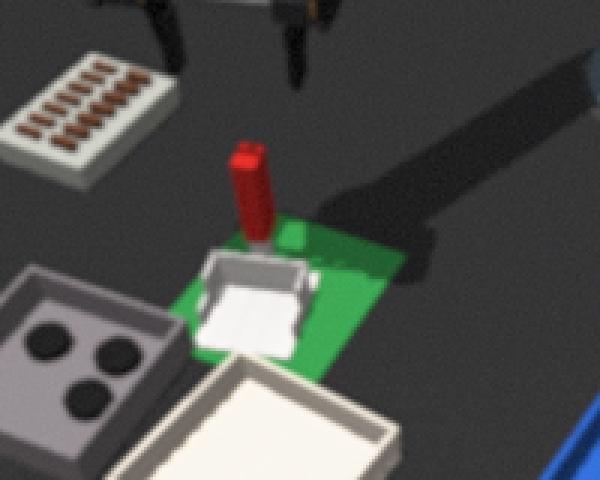

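The fingers, at (175,70) and (297,85) in the crop, straddle the red handle at (250,150). I'll descend and grip.

```bash
python3 -m pendant '{"slide":[[0.01,0.012,0.05],[0.01,0.012,0.13],[0.01,0.012,0.21],[0.01,0.012,0.27],[0.01,0.012,0.31],[0.01,0.012,0.326],[0.01,0.012,0.326]],"twist":[[0,0,0],[0,0,0],[0,0,0],[0,0,0],[0,0,0],[0,0,0],[0,0,0]],"claw":[0,0,0,0,0,0,0]}' 50
python3 -m pendant '{"slide":[[0,0,0],[0,0,0],[0,0,0],[0,0,0],[0,0,0],[0,0,0],[0,0,0],[0,0,0],[0,0,0],[0,0,0]],"twist":[[0,0,0],[0,0,0],[0,0,0],[0,0,0],[0,0,0],[0,0,0],[0,0,0],[0,0,0],[0,0,0],[0,0,0]],"claw":[255,255,255,255,255,255,255,255,255,255]}' 50
python3 - <<'E'
from h import *
applyrow([.01,.012,.326],[0,0,0]);p,r=getcmd();print(p,r.as_euler("xyz"))
from station import eyes
import numpy as np
d=eyes.snapshot("top");cv2.imwrite("pics/t2.png",d["color"][130:290,230:400,::-1].repeat(3,0).repeat(3,1))
E
```

```text
time_s: 2.32
eef_pos: [464.1, -236.8, 88.8]
tool_rot: [-3.14, 0.003, 0.284]
contact_force: [-0.3, 0.0, -0.5]
finger_gap: 87.0
finger_force: 0.0
time_s: 3.15
eef_pos: [465.9, -235.1, 90.0]
tool_rot: [3.142, -0.0, 0.288]
contact_force: [0.4, -0.1, 0.1]
finger_gap: 28.3
finger_force: 0.0
[ 465.87876477 -235.09586048   89.973     ] [3.14159265 0.         0.28764956]
```

```bash
python3 -m pendant '{"slide":[[0,0,0],[0,0,0],[0,0,0],[0,0,0],[0,0,0],[0,0,0],[0,0,-0.03],[0,0,-0.08],[0,0,-0.15],[0,0,-0.22],[0,0,-0.27],[0,0,-0.3],[0,0,-0.3],[0,0,-0.3]],"twist":[[0,0,0],[0,0,0],[0,0,0],[0,0,0],[0,0,0],[0,0,0],[0,0,0],[0,0,0],[0,0,0],[0,0,0],[0,0,0],[0,0,0],[0,0,0],[0,0,0]],"claw":[255,255,255,255,255,255,255,255,255,255,255,255,255,255]}' 50
python3 - <<'E'
from h import *
applyrow([0,0,-.3],[0,0,0])
B=np.array([552,156.5]);u=np.array([np.cos(np.radians(-5.3)),np.sin(np.radians(-5.3))])
o=B-78*u;print(o,row(sc2tcp([*o,94],-5.3,0)))
from station import eyes
d=eyes.snapshot("scene");P=cloud(d);np.savez("pics/s3.npz",**d);cv2.imwrite("pics/s3.png",d["color"][30:230,100:300,::-1].repeat(3,0).repeat(3,1))
E
```

```text
time_s: 4.37
eef_pos: [465.7, -235.1, 180.0]
tool_rot: [3.141, -0.0, 0.288]
contact_force: [-0.2, -0.2, -0.6]
finger_gap: 21.7
finger_force: 50.0
[474.33347354 163.70490582] ([0.404, -1.267, -0.0], [0.0, -0.0, 0.363])
```

View pics/s3.png

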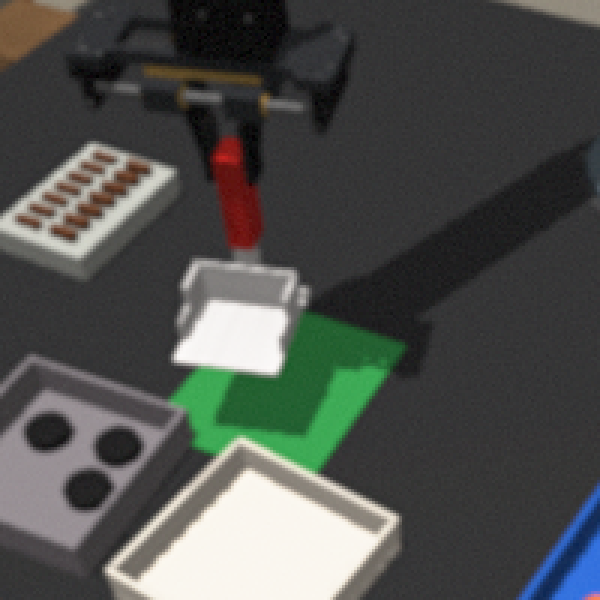

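The scoop is held upright in the gripper, with the handle at (238,195) and the pan level at (238,330). I'll carry it to the bin.

```bash
python3 -m pendant '{"slide":[[0.02,-0.05,0],[0.04,-0.13,0],[0.07,-0.22,0],[0.1,-0.31,0],[0.13,-0.4,0],[0.16,-0.49,0],[0.18,-0.56,0],[0.2,-0.61,0],[0.2,-0.63,0],[0.2,-0.63,0]],"twist":[[0,0,0.02],[0,0,0.06],[0,0,0.1],[0,0,0.15],[0,0,0.2],[0,0,0.25],[0,0,0.3],[0,0,0.34],[0,0,0.363],[0,0,0.363]],"claw":[255,255,255,255,255,255,255,255,255,255]}' 50
python3 - <<'E'
from h import *
applyrow([.2,-.63,0],[0,0,.363])
B=np.array([552,156.5]);u=np.array([np.cos(np.radians(-5.3)),np.sin(np.radians(-5.3))])
o=B-78*u;print(row(sc2tcp([*o,94],-5.3,0)))
E
```

```text
time_s: 5.25
eef_pos: [468.6, -34.7, 178.7]
tool_rot: [-3.141, 0.003, -0.089]
contact_force: [-0.8, -0.4, -1.1]
finger_gap: 21.7
finger_force: 50.0
([-0.047, -0.667, -0.0], [-0.0, -0.0, 0.0])
```

```bash
python3 -m pendant '{"slide":[[-0.004,-0.05,0],[-0.01,-0.13,0],[-0.016,-0.22,0],[-0.022,-0.31,0],[-0.028,-0.4,0],[-0.035,-0.49,0],[-0.04,-0.57,0],[-0.045,-0.63,0],[-0.047,-0.66,0],[-0.047,-0.667,0],[-0.047,-0.667,0]],"twist":[[0,0,0],[0,0,0],[0,0,0],[0,0,0],[0,0,0],[0,0,0],[0,0,0],[0,0,0],[0,0,0],[0,0,0],[0,0,0]],"claw":[255,255,255,255,255,255,255,255,255,255,255]}' 50
python3 -m pendant '{"slide":[[0,0,0],[0,0,0],[0,0,0.03],[0,0,0.1],[0,0,0.17],[0,0,0.2],[0,0,0.2],[0,0,0.2]],"twist":[[0,0,0],[0,0,0],[0,0,0],[0,0,0],[0,0,0],[0,0,0],[0,0,0],[0,0,0]],"claw":[255,255,255,255,255,255,255,255]}' 50
python3 - <<'E'
from h import *
applyrow([-.047,-.667,0],[0,0,0]);applyrow([0,0,.2],[0,0,0])
print(getcmd()[0])
from station import eyes
d=eyes.snapshot("top");cv2.imwrite("pics/t4.png",d["color"][130:280,160:260,::-1].repeat(4,0).repeat(4,1));np.savez("pics/t4.npz",**d)
d=eyes.snapshot("scene");cv2.imwrite("pics/s4.png",d["color"][140:300,220:380,::-1].repeat(4,0).repeat(4,1));np.savez("pics/s4.npz",**d)
a=cv2.imread("pics/t4.png");b=cv2.imread("pics/s4.png")[:600];b=b[:,:400] if 0 else b
o=np.zeros((600,800,3),np.uint8);o[:,:300]=a[:600,50:350];o[:,300:800]=b[:600,70:570];cv2.imwrite("pics/m4.png",o)
E
```

```text
time_s: 6.17
eef_pos: [474.2, 162.8, 179.3]
tool_rot: [3.141, 0.001, -0.093]
contact_force: [0.1, 0.9, -1.2]
finger_gap: 21.6
finger_force: 50.0
time_s: 6.83
eef_pos: [474.2, 163.4, 119.7]
tool_rot: [3.141, 0.001, -0.093]
contact_force: [-0.1, -0.2, -2.0]
finger_gap: 21.8
finger_force: 50.0
[474.23419484 163.7077327  119.973     ]
```

View pics/m4.png

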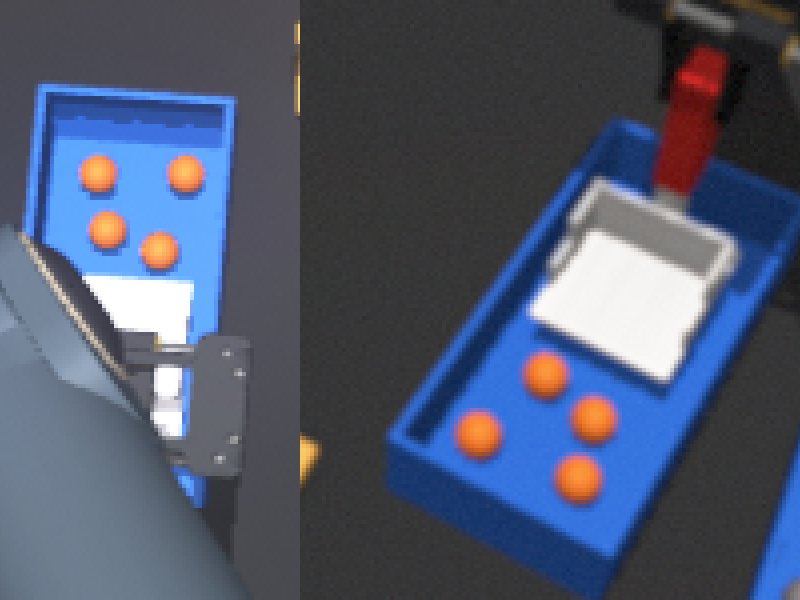

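The left panel shows the scoop centred in the bin, with its lip at about row 280 and all four balls ahead of it. The right panel confirms it is aligned. I'll lower it and feel for the floor.

```bash
python3 -m pendant '{"slide":[[0,0,0.03],[0,0,0.06],[0,0,0.08],[0,0,0.087],[0,0,0.087],[0,0,0.087]],"twist":[[0,0,0],[0,0,0],[0,0,0],[0,0,0],[0,0,0],[0,0,0]],"claw":[255,255,255,255,255,255]}' 50
for i in 1 2 3; do python3 -m pendant '{"slide":[[0,0,0.003],[0,0,0.003],[0,0,0.003]],"twist":[[0,0,0],[0,0,0],[0,0,0]],"claw":[255,255,255]}' 50 | grep -E "eef|contact"; done
```

```text
time_s: 7.43
eef_pos: [474.2, 163.8, 93.7]
tool_rot: [3.142, 0.0, -0.092]
contact_force: [0.1, -0.0, -1.2]
finger_gap: 21.7
finger_force: 50.0
eef_pos: [474.4, 163.8, 93.1]
contact_force: [0.1, -0.0, -0.9]
eef_pos: [474.2, 163.7, 92.1]
contact_force: [-0.1, -0.0, -1.3]
eef_pos: [474.2, 163.7, 91.1]
contact_force: [-1.1, -1.0, -0.9]
```

```bash
for i in 1 2; do python3 -m pendant '{"slide":[[0,0,0.003],[0,0,0.003],[0,0,0.003]],"twist":[[0,0,0],[0,0,0],[0,0,0]],"claw":[255,255,255]}' 50 | grep -E "eef|contact|rot"; done
```

```text
eef_pos: [474.3, 163.7, 90.9]
tool_rot: [3.141, -0.0, -0.093]
contact_force: [-3.0, -1.8, 5.6]
eef_pos: [474.3, 163.7, 90.9]
tool_rot: [3.141, -0.001, -0.093]
contact_force: [-4.5, -1.9, 12.3]
```

```bash
cat >> h.py <<'E'
B=np.array([552,156.5]);BY=-5.3
bu=np.array([np.cos(np.radians(BY)),np.sin(np.radians(BY))])
def bin_pose(lipx,lipz,pitch,yoff=0):
    "pose for scoop lip underside at bin x, world z"
    S=R.from_euler("xyz",[0,pitch,BY],degrees=True)
    L=np.array([*(B+bu*lipx+yoff*np.array([-bu[1],bu[0]])),lipz])
    return sc2tcp(L-S.apply([90,0,0]),BY,pitch)
E
python3 - <<'E'
from h import *
applyrow([0,0,.087+.015],[0,0,0]);print(getcmd()[0])
for x in (12,106): print(x,row(bin_pose(x,4.2,0.7)))
E
```

```text
[474.23419484 163.7077327   89.373     ]
12 ([0.004, -0.0, -0.006], [0.0, -0.012, 0.0])
106 ([0.317, -0.0, -0.006], [0.0, -0.012, 0.0])
```

```bash
python3 -m pendant '{"slide":[[0.004,0,-0.006],[0.004,0,-0.006],[0.012,0,-0.006],[0.03,0,-0.006],[0.05,0,-0.006],[0.07,0,-0.006],[0.09,0,-0.006],[0.11,0,-0.006],[0.13,0,-0.006],[0.15,0,-0.006],[0.17,0,-0.006],[0.19,0,-0.006],[0.21,0,-0.006],[0.23,0,-0.006],[0.25,0,-0.006],[0.27,0,-0.006],[0.287,0,-0.006],[0.3,0,-0.006],[0.31,0,-0.006],[0.317,0,-0.006]],"twist":[[0,-0.012,0],[0,-0.012,0],[0,-0.012,0],[0,-0.012,0],[0,-0.012,0],[0,-0.012,0],[0,-0.012,0],[0,-0.012,0],[0,-0.012,0],[0,-0.012,0],[0,-0.012,0],[0,-0.012,0],[0,-0.012,0],[0,-0.012,0],[0,-0.012,0],[0,-0.012,0],[0,-0.012,0],[0,-0.012,0],[0,-0.012,0],[0,-0.012,0]],"claw":[255,255,255,255,255,255,255,255,255,255,255,255,255,255,255,255,255,255,255,255]}' 50
python3 - <<'E'
from h import *
applyrow([.317,0,-.006],[0,-.012,0]);print(getcmd()[0])
for s,ph in ((0,0),(4,1),(8,3.5),(12,5.5),(15,7.5)): print(s,row(bin_pose(110+s,5+s+1,-ph)))
for z,ph,x in ((30,10,123),(40,14,121),(55,18,118),(75,21,115),(100,22,112),(120,22,110)): print(z,row(bin_pose(x,z,-ph)))
from station import eyes
d=eyes.snapshot("scene");cv2.imwrite("pics/s5.png",d["color"][140:280,220:370,::-1].repeat(4,0).repeat(4,1))
E
```

```text
time_s: 10.35
eef_pos: [568.3, 156.1, 91.8]
tool_rot: [-3.141, 0.014, -0.092]
contact_force: [-5.1, 0.8, 8.4]
finger_gap: 21.3
finger_force: 50.0
[568.92778312 154.92511696  91.173     ]
0 ([0.01, -0.0, -0.003], [0.0, 0.012, 0.0])
4 ([0.018, -0.0, -0.011], [-0.0, 0.029, 0.0])
8 ([0.02, -0.0, -0.011], [-0.0, 0.07, 0.0])
12 ([0.024, -0.0, -0.013], [-0.0, 0.104, 0.0])
15 ([0.025, -0.0, -0.011], [-0.0, 0.137, 0.0])
30 ([0.008, -0.0, -0.026], [-0.0, 0.179, 0.0])
40 ([-0.014, -0.0, -0.035], [-0.0, 0.245, 0.0])
55 ([-0.038, -0.0, -0.059], [-0.0, 0.312, 0.0])
75 ([-0.057, -0.0, -0.105], [-0.0, 0.362, 0.0])
100 ([-0.071, -0.0, -0.182], [-0.0, 0.379, 0.0])
120 ([-0.079, -0.0, -0.249], [-0.0, 0.379, 0.0])
```

View pics/s5.png

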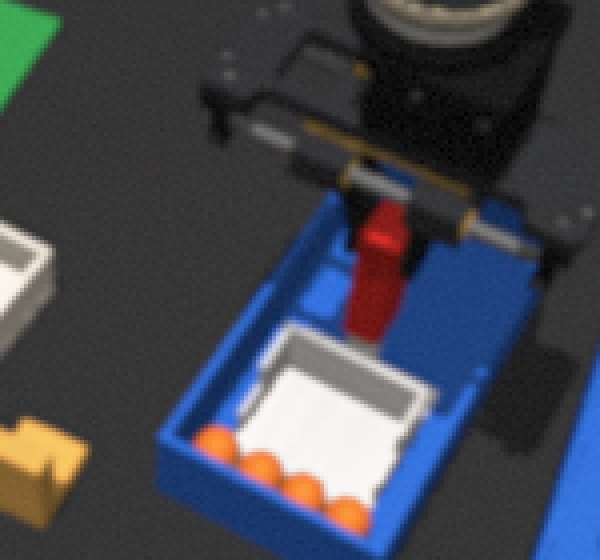

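All four balls now sit in a row at the far ramp, at (215,440), (260,470), (303,492) and (348,515), with at least three in front of the lip. I'll run the lip up the ramp while tipping back.

```bash
python3 -m pendant '{"slide":[[0.01,0,-0.003],[0.014,0,-0.007],[0.018,0,-0.011],[0.019,0,-0.011],[0.02,0,-0.011],[0.022,0,-0.012],[0.024,0,-0.013],[0.025,0,-0.012],[0.025,0,-0.011],[0.025,0,-0.011],[0.017,0,-0.018],[0.008,0,-0.026],[0.008,0,-0.026],[-0.003,0,-0.03],[-0.014,0,-0.035],[-0.026,0,-0.047],[-0.038,0,-0.059],[-0.038,0,-0.059]],"twist":[[0,0.012,0],[0,0.02,0],[0,0.029,0],[0,0.05,0],[0,0.07,0],[0,0.087,0],[0,0.104,0],[0,0.12,0],[0,0.137,0],[0,0.137,0],[0,0.158,0],[0,0.179,0],[0,0.179,0],[0,0.212,0],[0,0.245,0],[0,0.279,0],[0,0.312,0],[0,0.312,0]],"claw":[255,255,255,255,255,255,255,255,255,255,255,255,255,255,255,255,255,255]}' 50
python3 - <<'E'
from h import *
applyrow([-.038,0,-.059],[0,.312,0]);print(getcmd()[0])
for z,ph,x in ((75,21,115),(100,22,112),(130,22,110)): print(z,row(bin_pose(x,z,-ph)))
from station import eyes
d=eyes.snapshot("scene");cv2.imwrite("pics/s6.png",d["color"][120:280,220:370,::-1].repeat(3,0).repeat(3,1))
E
```

```text
time_s: 11.9
eef_pos: [555.6, 156.5, 109.2]
tool_rot: [3.141, -0.314, -0.09]
contact_force: [-0.9, -0.0, -1.6]
finger_gap: 21.5
finger_force: 50.0
[557.79886589 155.95729882 109.01485534]
75 ([-0.004, -0.0, -0.05], [-0.0, 0.05, 0.0])
100 ([0.008, -0.0, -0.127], [-0.0, 0.067, 0.0])
130 ([0.033, -0.0, -0.224], [-0.0, 0.067, 0.0])
```

View pics/s6.png

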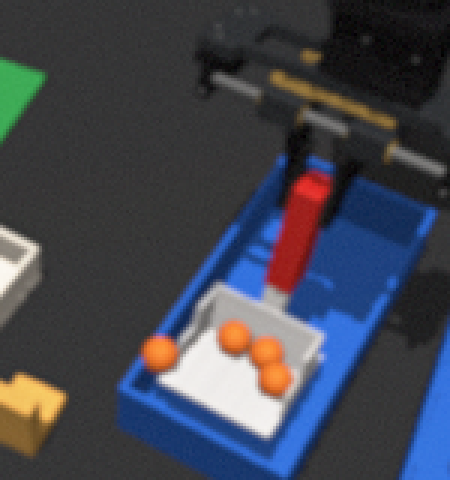

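Three balls lie in the pan, at (235,335), (267,350) and (275,378). The fourth, at (160,353), seems wedged between the scoop's side and the bin's -y wall, so I'll measure it.

```bash
python3 - <<'E'
from h import *
from station import eyes
for n in("scene","top"):
    d=eyes.snapshot(n);P=cloud(d)
    for m,c in blobs(d,(4,150,120),(14,255,255),12):
        q=P[m];q=q[~np.isnan(q[:,0])];e=np.median(q,0)
        if e[1]<50 or e[0]>720: continue
        v=d["eye"]-e;v/=np.linalg.norm(v);e=e-v*10
        w=e[:2]-B;print(n,c.round(),e.round(1),"bin xy",(w@bu).round(1),(w@[-bu[1],bu[0]]).round(1))
E
```

```text
scene [305. 239.] [608.4 160.3  54.9] bin xy 55.8 9.0
scene [273. 238.] [647.5  96.5  66. ] bin xy 100.7 -51.0
top [224. 165.] [647.5  94.   62.4] bin xy 100.9 -53.4
top [202. 180.] [610.8 158.5  50.8] bin xy 58.4 7.4
```

```bash
python3 -m pendant '{"slide":[[0,-0.004,0],[0,-0.01,0],[0,-0.016,0],[0,-0.022,0],[0,-0.028,0],[0,-0.034,0],[0,-0.04,0],[0,-0.045,0],[0,-0.045,0],[0,-0.045,0]],"twist":[[0,0,0],[0,0,0],[0,0,0],[0,0,0],[0,0,0],[0,0,0],[0,0,0],[0,0,0],[0,0,0],[0,0,0]],"claw":[255,255,255,255,255,255,255,255,255,255]}' 50
python3 - <<'E'
from h import *
from station import eyes
applyrow([0,-.045,0],[0,0,0])
for n in("scene","top"):
    d=eyes.snapshot(n);P=cloud(d)
    if n=="scene": cv2.imwrite("pics/s7.png",d["color"][120:280,220:370,::-1].repeat(3,0).repeat(3,1))
    for m,c in blobs(d,(4,150,120),(14,255,255),12):
        q=P[m];q=q[~np.isnan(q[:,0])];e=np.median(q,0)
        if e[1]<50 or e[0]>720: continue
        v=d["eye"]-e;v/=np.linalg.norm(v);e=e-v*10
        w=e[:2]-B;print(n,c.round(),m.sum(),e.round(1),"bin xy",(w@bu).round(1),(w@[-bu[1],bu[0]]).round(1))
E
```

```text
time_s: 12.88
eef_pos: [559.0, 169.5, 109.0]
tool_rot: [3.142, -0.314, -0.092]
contact_force: [-0.4, 0.3, -1.9]
finger_gap: 21.3
finger_force: 50.0
scene [311. 242.] 261 [610.9 173.8  54.8] bin xy 57.1 22.7
scene [274. 248.] 69 [645.4  99.5  20.5] bin xy 98.2 -48.2
top [223. 171.] 33 [640.4 101.6  15.8] bin xy 93.1 -46.5
top [197. 179.] 132 [613.1 171.5  50.5] bin xy 59.5 20.5
```

View pics/s7.png

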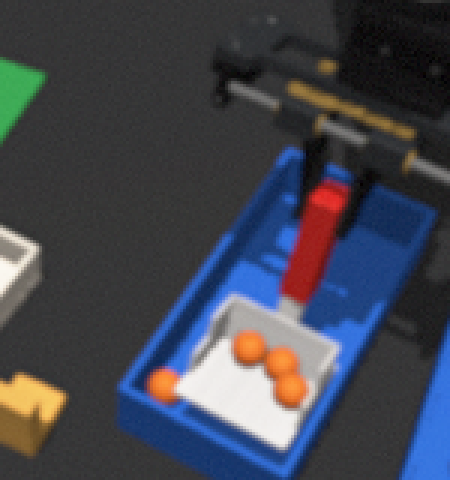

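The fourth ball has dropped onto the bin floor at (163,385), and three balls remain in the pan. I'll lift and carry them to the tray.

```bash
python3 - <<'E'
from h import *
T=np.array([657.8,-124.2])
def tr(lipx,lipz,pitch):
    S=R.from_euler("xyz",[0,pitch,BY],degrees=True)
    L=np.array([*(T+bu*lipx),lipz]);return sc2tcp(L-S.apply([90,0,0]),BY,pitch)
print(row(bin_pose(118,150,-22,13.5)))
print(row(tr(-10,150,-22)))
E
```

```text
([0.079, -0.0, -0.279], [-0.0, 0.067, 0.0])
([0.089, 0.944, -0.276], [-0.0, 0.067, 0.0])
```

```bash
python3 -m pendant '{"slide":[[0.004,0,-0.015],[0.012,0,-0.05],[0.026,0,-0.1],[0.04,0,-0.15],[0.055,0,-0.2],[0.068,0,-0.245],[0.076,0,-0.27],[0.079,0,-0.279],[0.079,0.008,-0.279],[0.08,0.024,-0.279],[0.08,0.048,-0.279],[0.081,0.08,-0.279],[0.081,0.115,-0.278],[0.082,0.15,-0.278],[0.082,0.185,-0.278],[0.083,0.22,-0.278],[0.083,0.255,-0.278],[0.084,0.285,-0.278],[0.084,0.305,-0.278],[0.084,0.315,-0.278]],"twist":[[0,0.01,0],[0,0.02,0],[0,0.03,0],[0,0.04,0],[0,0.05,0],[0,0.06,0],[0,0.067,0],[0,0.067,0],[0,0.067,0],[0,0.067,0],[0,0.067,0],[0,0.067,0],[0,0.067,0],[0,0.067,0],[0,0.067,0],[0,0.067,0],[0,0.067,0],[0,0.067,0],[0,0.067,0],[0,0.067,0]],"claw":[255,255,255,255,255,255,255,255,255,255,255,255,255,255,255,255,255,255,255,255]}' 50
python3 -m pendant '{"slide":[[0,0.008,0],[0,0.024,0],[0,0.048,0],[0,0.08,0],[0,0.115,0],[0,0.155,0],[0,0.195,0],[0,0.235,0],[0,0.275,0],[0,0.315,0],[0,0.355,0],[0,0.395,0],[0,0.435,0],[0,0.475,0],[0,0.515,0],[0,0.55,0],[0,0.58,0],[0,0.605,0],[0,0.62,0],[0,0.629,0]],"twist":[[0,0,0],[0,0,0],[0,0,0],[0,0,0],[0,0,0],[0,0,0],[0,0,0],[0,0,0],[0,0,0],[0,0,0],[0,0,0],[0,0,0],[0,0,0],[0,0,0],[0,0,0],[0,0,0],[0,0,0],[0,0,0],[0,0,0],[0,0,0]],"claw":[255,255,255,255,255,255,255,255,255,255,255,255,255,255,255,255,255,255,255,255]}' 50
cat >> h.py <<'E'
T=np.array([657.8,-124.2])
def tr(lipx,lipz,pitch):
    S=R.from_euler("xyz",[0,pitch,BY],degrees=True)
    L=np.array([*(T+bu*lipx),lipz]);return sc2tcp(L-S.apply([90,0,0]),BY,pitch)
E
python3 - <<'E'
from h import *
applyrow([.084,.315,-.278],[0,.067,0]);applyrow([0,.629,0],[0,0,0]);print(getcmd()[0])
for a in ((-10,150,-22),(-10,75,-10),(-10,55,0),(-10,40,10),(-10,28,20),(-10,22,30),(-10,22,38)):print(a,row(tr(*a)))
from station import eyes
d=eyes.snapshot("scene");cv2.imwrite("pics/s8.png",d["color"][60:260,100:300,::-1].repeat(3,0).repeat(3,1))
E
```

```text
time_s: 14.65
eef_pos: [548.0, 73.5, 195.2]
tool_rot: [3.141, -0.383, -0.094]
contact_force: [0.2, -0.2, -1.4]
finger_gap: 21.4
finger_force: 50.0
time_s: 16.32
eef_pos: [530.9, -113.2, 196.1]
tool_rot: [3.141, -0.384, -0.093]
contact_force: [0.3, -0.7, -1.0]
finger_gap: 21.8
finger_force: 50.0
[ 531.09402238 -112.42340239  196.12019705]
(-10, 150, -22) ([0.005, 0.0, 0.002], [-0.0, -0.0, 0.0])
(-10, 75, -10) ([-0.023, 0.0, 0.178], [-0.0, -0.2, 0.0])
(-10, 55, 0) ([0.015, 0.0, 0.204], [-0.0, -0.367, 0.0])
(-10, 40, 10) ([0.065, 0.0, 0.227], [-0.0, -0.534, 0.0])
(-10, 28, 20) ([0.121, 0.0, 0.252], [-0.0, -0.7, 0.0])
(-10, 22, 30) ([0.186, 0.0, 0.272], [0.0, -0.867, 0.0])
(-10, 22, 38) ([0.243, 0.0, 0.281], [0.0, -1.0, 0.0])
```

View pics/s8.png

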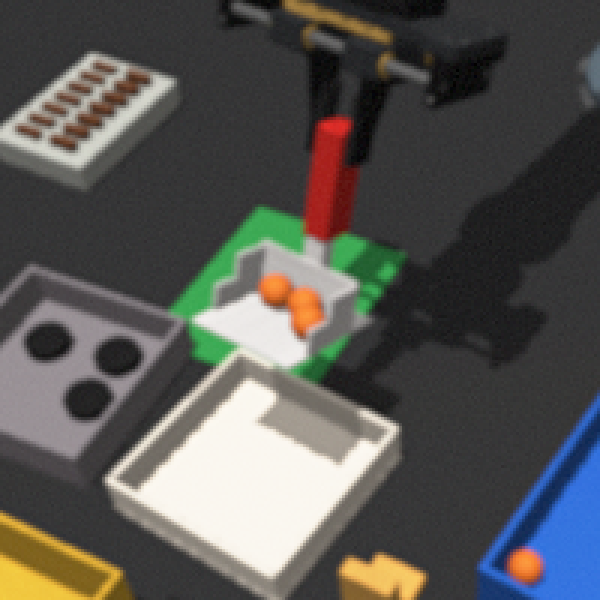

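Three balls are in the pan at (275,290), (303,300) and (308,322). I'll lower to the tray and tip.

```bash
python3 -m pendant '{"slide":[[0,0,0.02],[-0.005,0,0.06],[-0.012,0,0.11],[-0.018,0,0.15],[-0.023,0,0.178],[-0.01,0,0.187],[0.003,0,0.196],[0.015,0,0.204],[0.032,0,0.212],[0.048,0,0.22],[0.065,0,0.227],[0.083,0,0.235],[0.102,0,0.244],[0.121,0,0.252],[0.142,0,0.259],[0.164,0,0.266],[0.186,0,0.272],[0.186,0,0.272],[0.186,0,0.272]],"twist":[[0,0,0],[0,-0.04,0],[0,-0.09,0],[0,-0.14,0],[0,-0.2,0],[0,-0.255,0],[0,-0.31,0],[0,-0.367,0],[0,-0.423,0],[0,-0.478,0],[0,-0.534,0],[0,-0.59,0],[0,-0.645,0],[0,-0.7,0],[0,-0.755,0],[0,-0.81,0],[0,-0.867,0],[0,-0.867,0],[0,-0.867,0]],"claw":[255,255,255,255,255,255,255,255,255,255,255,255,255,255,255,255,255,255,255]}' 50
python3 - <<'E'
from h import *
applyrow([.186,0,.272],[0,-.867,0]);print(getcmd()[0],getcmd()[1].as_euler("xyz"))
for a in ((-10,22,38),(-20,60,30),(-30,110,10),(-40,130,0)):print(a,row(tr(*a)))
from station import eyes
d=eyes.snapshot("scene");cv2.imwrite("pics/s9.png",d["color"][90:260,120:290,::-1].repeat(3,0).repeat(3,1))
E
```

```text
time_s: 17.95
eef_pos: [613.7, -119.2, 139.1]
tool_rot: [-3.141, 0.524, -0.091]
contact_force: [0.1, -0.2, -0.7]
finger_gap: 21.6
finger_force: 50.0
[ 613.06607497 -120.02612451  141.39377555] [ 3.14159265  0.52359878 -0.09248316]
(-10, 22, 38) ([0.043, 0.0, -0.039], [0.0, -0.133, 0.0])
(-20, 60, 30) ([-0.092, 0.0, -0.093], [0.0, -0.0, 0.0])
(-30, 110, 10) ([-0.285, 0.0, -0.101], [0.0, 0.333, 0.0])
(-40, 130, 0) ([-0.37, 0.0, -0.074], [0.0, 0.5, 0.0])
```

View pics/s9.png

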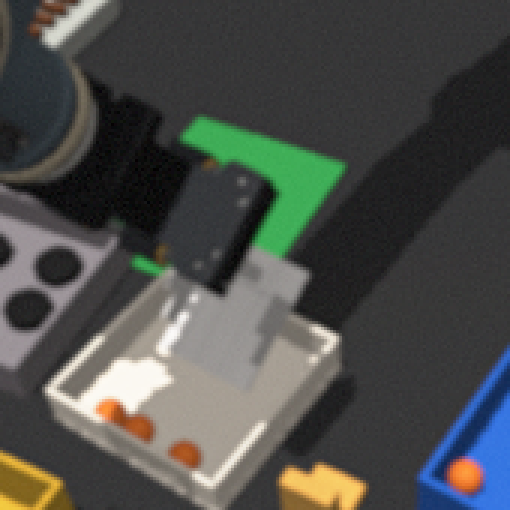

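All three balls are in the tray, at (110,410), (138,428) and (185,453), and the fourth is still in the bin at (465,477). I'll retreat up and level out.

```bash
python3 -m pendant '{"slide":[[-0.02,0,-0.02],[-0.055,0,-0.055],[-0.092,0,-0.093],[-0.14,0,-0.095],[-0.19,0,-0.097],[-0.24,0,-0.099],[-0.285,0,-0.101],[-0.327,0,-0.088],[-0.36,0,-0.077],[-0.37,0,-0.074],[-0.37,0,-0.074],[-0.37,0,-0.074]],"twist":[[0,0,0],[0,0,0],[0,0,0],[0,0.083,0],[0,0.166,0],[0,0.25,0],[0,0.333,0],[0,0.416,0],[0,0.48,0],[0,0.5,0],[0,0.5,0],[0,0.5,0]],"claw":[255,255,255,255,255,255,255,255,255,255,255,255]}' 50
python3 - <<'E'
from h import *
applyrow([-.37,0,-.074],[0,.5,0]);print(getcmd()[0],getcmd()[1].as_euler("xyz"))
for z in (84,14,4.5):print(row(sc2tcp([466,-235,z],16.5,0)))
E
```

```text
time_s: 19.0
eef_pos: [528.9, -112.4, 218.0]
tool_rot: [3.141, -0.003, -0.093]
contact_force: [-0.1, -0.7, -1.0]
finger_gap: 21.7
finger_force: 50.0
[ 528.40062749 -112.17359611  216.11953951] [ 3.14159265  0.         -0.09248316]
([-0.169, 0.427, 0.154], [0.0, -0.0, -0.363])
([-0.169, 0.427, 0.387], [0.0, -0.0, -0.363])
([-0.169, 0.427, 0.419], [0.0, -0.0, -0.363])
```

```bash
python3 -m pendant '{"slide":[[-0.02,0.05,0.01],[-0.05,0.13,0.03],[-0.08,0.21,0.06],[-0.11,0.29,0.09],[-0.14,0.36,0.12],[-0.16,0.41,0.14],[-0.169,0.427,0.154],[-0.169,0.427,0.154],[-0.169,0.427,0.19],[-0.169,0.427,0.24],[-0.169,0.427,0.3],[-0.169,0.427,0.35],[-0.169,0.427,0.38],[-0.169,0.427,0.395],[-0.169,0.427,0.405],[-0.169,0.427,0.412],[-0.169,0.427,0.417],[-0.169,0.427,0.419],[-0.169,0.427,0.421],[-0.169,0.427,0.421]],"twist":[[0,0,-0.05],[0,0,-0.11],[0,0,-0.17],[0,0,-0.23],[0,0,-0.29],[0,0,-0.34],[0,0,-0.363],[0,0,-0.363],[0,0,-0.363],[0,0,-0.363],[0,0,-0.363],[0,0,-0.363],[0,0,-0.363],[0,0,-0.363],[0,0,-0.363],[0,0,-0.363],[0,0,-0.363],[0,0,-0.363],[0,0,-0.363],[0,0,-0.363]],"claw":[255,255,255,255,255,255,255,255,255,255,255,255,255,255,255,255,255,255,255,255]}' 50
python3 -m pendant '{"slide":[[0,0,0.002],[0,0,0.002],[0,0,0.002]],"twist":[[0,0,0],[0,0,0],[0,0,0]],"claw":[255,255,255]}' 50
```

```text
time_s: 20.67
eef_pos: [459.3, -235.5, 90.3]
tool_rot: [-3.137, 0.014, 0.285]
contact_force: [-20.4, 0.6, 23.1]
finger_gap: 21.4
finger_force: 50.0
time_s: 20.92
eef_pos: [459.0, -235.5, 89.8]
tool_rot: [-3.136, 0.014, 0.285]
contact_force: [-21.3, -0.3, 23.8]
finger_gap: 21.7
finger_force: 50.0
```

The scoop met something ahead of it on the way down. I'll raise it straight up and check the scoop in the grip.

```bash
python3 -m pendant '{"slide":[[0,0,-0.03],[0,0,-0.09],[0,0,-0.17],[0,0,-0.25],[0,0,-0.3],[0,0,-0.3],[0,0,-0.3]],"twist":[[0,0,0],[0,0,0],[0,0,0],[0,0,0],[0,0,0],[0,0,0],[0,0,0]],"claw":[255,255,255,255,255,255,255]}' 50
python3 - <<'E'
from h import *
applyrow([-.169,.427,.421],[0,0,-.363]);applyrow([0,0,-.298],[0,0,0]);p,r=getcmd();print(p)
from station import eyes
s=eyes.snapshot("scene");t=eyes.snapshot("top");np.savez("pics/s10.npz",**s);np.savez("pics/t10.npz",**t)
a=s["color"][50:230,100:300,::-1].repeat(3,0).repeat(3,1);cv2.imwrite("pics/s10.png",a)
# red handle vertical axis from scene
P=cloud(s);h=hsv(s);m=((h[...,0]<4)|(h[...,0]>173))&(h[...,1]>170)&(h[...,2]>70)&(abs(P[...,0]-470)<80)&(abs(P[...,1]+235)<80)
q=P[m];print("handle z",np.percentile(q[:,2],[2,50,98]).round(1),q.mean(0).round(1))
for lo,hi in((150,165),(165,185),(185,205),(205,225),(225,250)):
    k=q[(q[:,2]>lo)&(q[:,2]<hi)]
    if len(k)>5: print(lo,len(k),np.median(k,0).round(1))
w=(h[...,1]<70)&(h[...,2]>110)&(P[...,2]>85)&(P[...,2]<160)&(abs(P[...,0]-500)<90)&(abs(P[...,1]+230)<80)
q=P[w];a=np.radians(16.5);u=(q[:,:2]-[466,-235])@[np.cos(a),np.sin(a)];v=(q[:,:2]-[466,-235])@[-np.sin(a),np.cos(a)]
print("pan u,v",np.percentile(u,[1,99]).round(1),np.percentile(v,[1,99]).round(1))
k=(abs(v)<35)&(u>25)&(u<92);c=np.polyfit(u[k],q[k,2],1);print("floor slope deg",np.degrees(np.arctan(c[0])),"z at u=0,90",np.polyval(c,[0,90]),k.sum())
E
```

```text
time_s: 21.5
eef_pos: [467.4, -234.3, 179.3]
tool_rot: [3.141, -0.001, 0.289]
contact_force: [-1.1, 0.6, -2.4]
finger_gap: 21.5
finger_force: 49.8
[ 466.08708383 -235.04394354  179.21953951]
handle z [171.8 206.7 246.5] [ 481.7 -228.2  208.4]
165 74 [ 494.3 -222.4  178.5]
185 101 [ 487.8 -223.7  195.2]
205 92 [ 480.8 -228.4  214. ]
225 108 [ 473.7 -233.   237.2]
pan u,v [ 34.4 125. ] [-42.9  42.6]
floor slope deg -27.81830080457975 z at u=0,90 [160.89328136 113.40492024] 625
```

View pics/s10.png

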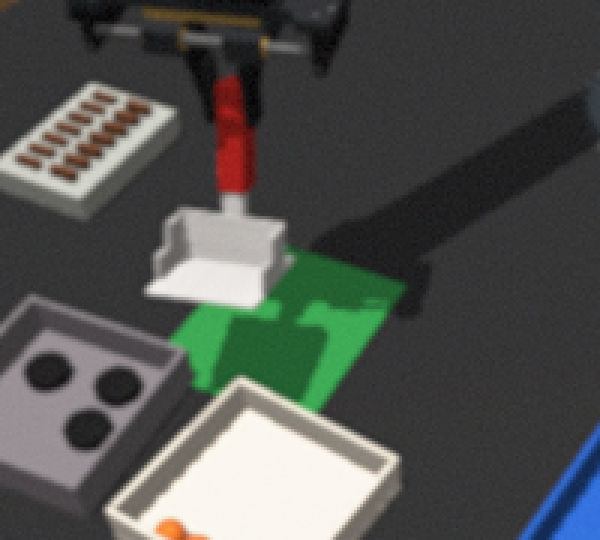

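The scoop has pivoted lip-up about the pads: the handle leans from (228,85) to (237,190) and the pan is thrown forward. I'll measure the angle.

```bash
cat > tilt.py <<'E'
from h import *
def tilt(s,p,yaw,verbose=True):
    P=cloud(s)-[0,0,2.8];h=hsv(s);a=np.radians(yaw)
    g=np.array([p[0],p[1]])
    u=(P[...,:2]-g)@[np.cos(a),np.sin(a)];v=(P[...,:2]-g)@[-np.sin(a),np.cos(a)];z=P[...,2]-(p[2]+19) # rel to grip point
    m=((h[...,0]<4)|(h[...,0]>173))&(h[...,1]>150)&(h[...,2]>60)&(abs(u)<70)&(abs(v)<9)&(z<20)&(z>-50)
    c=np.polyfit(z[m],u[m],1);print("handle: n",m.sum(),"pitch",np.degrees(np.arctan(c[0])).round(1),"u at grip",c[1].round(1))
    w=(h[...,1]<60)&(h[...,2]>200)&(abs(v)<36)&(u>40)&(u<140)&(z<-40)&(z>-130)
    for b in range(40,140,8):
        k=w&(u>=b)&(u<b+8)
        if k.sum()>8: print(b+4,k.sum(),np.median(z[k]).round(1))
E
python3 - <<'E'
from tilt import *
tilt(load("pics/s10.npz"),[466.09,-235.04,179.2],16.5)
E
```

```text
handle: n 174 pitch -21.4 u at grip 21.6
52 15 -86.2
60 30 -84.5
68 41 -81.3
76 39 -77.9
84 39 -75.3
92 44 -71.9
100 47 -69.1
108 47 -65.6
116 47 -62.7
124 49 -60.4
```

```bash
cat >> tilt.py <<'E'
def place(o,yaw,slip,d=(0,0)):
    "TCP pose with the scoop level at o, tool pitched by slip deg"
    Rt=R.from_euler("xyz",[0,slip,yaw],degrees=True)*R.from_euler("x",np.pi)
    return np.array(o,float)+[0,0,105]+Rt.apply([0,0,19]),Rt
E
python3 - <<'E'
from tilt import *
for z in (90,14,4): print(row(place([461,-236,z],16.5,21.3)))
E
```

```text
([-0.04, -0.002, 0.006], [-0.0, -0.355, -0.0])
([-0.04, -0.002, 0.26], [-0.0, -0.355, -0.0])
([-0.04, -0.002, 0.293], [-0.0, -0.355, -0.0])
```

```bash
python3 -m pendant '{"slide":[[-0.01,0,0],[-0.02,-0.001,0],[-0.03,-0.002,0],[-0.04,-0.002,0.006],[-0.04,-0.002,0.006],[-0.04,-0.002,0.006],[-0.04,-0.002,0.006],[-0.04,-0.002,0.006]],"twist":[[0,-0.07,0],[0,-0.15,0],[0,-0.23,0],[0,-0.3,0],[0,-0.355,0],[0,-0.355,0],[0,-0.355,0],[0,-0.355,0]],"claw":[255,255,255,255,255,255,255,255]}' 50
python3 - <<'E'
from tilt import *
from station import eyes
applyrow([-.04,-.002,.006],[0,-.355,0]);p,r=getcmd()
s=eyes.snapshot("scene");np.savez("pics/s11.npz",**s)
g=p-r.apply([0,0,19]);print(p,g)
tilt(s,g-[0,0,19],16.5)
for z in (14,9,4): print(row(place([461,-236,z],16.5,21.3)))
E
```

```text
time_s: 22.27
eef_pos: [453.7, -238.0, 176.6]
tool_rot: [-3.141, 0.372, 0.287]
contact_force: [0.4, -0.6, -1.2]
finger_gap: 21.7
finger_force: 49.8
[ 454.40990424 -237.8729852   177.41953951] [ 461.02810682 -235.91495804  195.12167284]
handle: n 149 pitch -0.1 u at grip 18.3
44 28 -101.5
52 34 -100.9
60 29 -101.3
68 28 -101.3
76 59 -101.5
84 65 -101.3
92 56 -101.5
([0.092, 0.0, 0.236], [-0.0, -0.0, -0.0])
([0.098, 0.0, 0.252], [-0.0, -0.0, -0.0])
([0.104, 0.0, 0.268], [-0.0, -0.0, -0.0])
```

The scoop is level now, so I'll lower it and feel for the mat.

```bash
python3 -m pendant '{"slide":[[0.008,0,0.02],[0.023,0,0.06],[0.043,0,0.11],[0.062,0,0.16],[0.08,0,0.205],[0.092,0,0.236],[0.098,0,0.252],[0.1,0,0.259],[0.103,0,0.265],[0.104,0,0.268],[0.104,0,0.268]],"twist":[[0,0,0],[0,0,0],[0,0,0],[0,0,0],[0,0,0],[0,0,0],[0,0,0],[0,0,0],[0,0,0],[0,0,0],[0,0,0]],"claw":[255,255,255,255,255,255,255,255,255,255,255]}' 50
for i in 1 2; do python3 -m pendant '{"slide":[[0.001,0,0.002],[0.001,0,0.002],[0.001,0,0.002]],"twist":[[0,0,0],[0,0,0],[0,0,0]],"claw":[255,255,255]}' 50|grep -E "eef|contact|rot"; done
```

```text
time_s: 23.23
eef_pos: [454.6, -238.0, 91.5]
tool_rot: [3.141, 0.371, 0.287]
contact_force: [-0.1, 0.2, -1.0]
finger_gap: 21.8
finger_force: 49.8
eef_pos: [454.6, -238.0, 90.8]
tool_rot: [3.141, 0.371, 0.288]
contact_force: [0.1, -0.3, -1.9]
eef_pos: [454.4, -237.9, 89.8]
tool_rot: [3.142, 0.372, 0.288]
contact_force: [0.5, -1.5, -0.8]
```

```bash
for i in 1 2; do python3 -m pendant '{"slide":[[0.001,0,0.002],[0.001,0,0.002],[0.001,0,0.002]],"twist":[[0,0,0],[0,0,0],[0,0,0]],"claw":[255,255,255]}' 50|grep -E "eef|contact|rot"; done
```

```text
eef_pos: [454.4, -237.8, 89.1]
tool_rot: [-3.142, 0.372, 0.288]
contact_force: [0.9, 0.1, -1.4]
eef_pos: [454.6, -238.0, 88.9]
tool_rot: [3.141, 0.372, 0.287]
contact_force: [-0.0, 0.5, 2.2]
```

```bash
python3 -m pendant '{"slide":[[0,0,0.001],[0,0,0.001],[0,0,0.001],[0,0,0.001],[0,0,0.001],[0,0,0.001],[0,0,0.001],[0,0,0.001],[0,0,0.001],[0,0,0.001]],"twist":[[0,0,0],[0,0,0],[0,0,0],[0,0,0],[0,0,0],[0,0,0],[0,0,0],[0,0,0],[0,0,0],[0,0,0]],"claw":[255,200,170,140,110,90,60,30,0,0]}' 50
python3 -m pendant '{"slide":[[0,0,0],[0,0,0],[0,0,0],[0,0,-0.02],[0,0,-0.06],[0,0,-0.12],[0,0,-0.19],[0,0,-0.26],[0,0,-0.33],[0,0,-0.38],[0,0,-0.4],[0,0,-0.4]],"twist":[[0,0,0],[0,0,0],[0,0,0],[0,0,0],[0,0,0],[0,0,0],[0,0,0],[0,0,0],[0,0,0],[0,0,0],[0,0,0],[0,0,0]],"claw":[0,0,0,0,0,0,0,0,0,0,0,0]}' 50
python3 - <<'E'
from tilt import *
from station import eyes
s=eyes.snapshot("scene")
tilt(s,[461,-236,4+105-19],16.5)
for n,d in(("scene",s),("top",eyes.snapshot("top"))):
    P=cloud(d)
    for m,c in blobs(d,(4,150,80),(14,255,255),12):
        q=P[m];q=q[~np.isnan(q[:,0])];e=np.median(q,0)
        if -220<e[1]<250 and 400<e[0]<740: print(n,c.round(),m.sum(),e.round(1))
cv2.imwrite("pics/s12.png",s["color"][60:270,110:340,::-1].repeat(2,0).repeat(2,1))
E
```

```text
time_s: 25.07
eef_pos: [454.4, -237.9, 88.2]
tool_rot: [-3.142, 0.372, 0.288]
contact_force: [0.4, 0.6, 0.2]
finger_gap: 67.4
finger_force: 0.0
time_s: 26.07
eef_pos: [497.6, -225.4, 201.4]
tool_rot: [3.14, 0.369, 0.288]
contact_force: [0.4, 0.4, 0.1]
finger_gap: 87.2
finger_force: 0.0
handle: n 120 pitch 0.6 u at grip 19.1
44 15 -103.5
60 18 -103.7
68 38 -103.5
76 38 -103.6
84 46 -103.5
92 33 -103.6
124 27 -71.9
132 34 -103.8
140 17 -103.8
scene [162. 229.] 92 [ 718.7 -144.5   30.6]
scene [182. 241.] 46 [724.4 -87.4  30.7]
scene [274. 248.] 82 [649.5 102.8  28.5]
top [292. 143.] 16 [715.4 -87.9  24.6]
top [308. 144.] 15 [ 711.6 -130.9   23.9]
top [318. 144.] 17 [ 709.7 -158.4   25.4]
top [223. 171.] 23 [637.5  98.9  26. ]
```

View pics/s12.png

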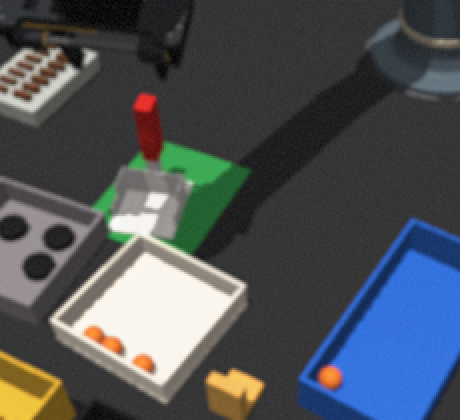

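The scoop stands level on its mat. Three balls are in the white tray, at (93,335), (112,345) and (143,363), the fourth is in its bin at (330,377), and the robot is clear.

```bash
python3 -c "
from station import order
print(order.close_job())"
```

```text
the job is handed in; nothing more can be done
None
```

I scooped three orange balls into the white tray in one go, the fourth is in its own bin, and the scoop stands upright and released on its green mat; on the first set-down it met something (about 30 N at the wrist) and had tipped in the grip, so I re-levelled it, and the job was handed in at about 26 s.

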